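Hang the dip pail on the drip stand's safety hook

TASK

Swing the bail of the little dip pail up until it stands upright, leaving the pail standing where it is. Then carry the pail by its bail to the drip stand and press the kink in the middle of the bail down past the hook's sprung keeper, using only as much force as the keeper needs (never as much as 25 N), until the bail sits in the bottom of the hook, the keeper has snapped shut above it and the pail hangs quietly with its two fittings still inside. Do not lean the robot on the stand, do not tip the pail over, and leave the beaker, the bottle and the tape roll alone.

Things in the scene. Friction and masses are not known exactly. Their poses are not given: they have to be found in the camera images.
- pail: Loose aluminium dip pail with drain holes, 92 mm across the rim, 80 mm across the foot, 62 mm high, about 0.4 kg with its bail and two fittings (hidden variation 15 %). Origin: centre of its underside, z up. Its y axis runs along the bail's pivot line, 52 mm above the origin, pivots at y = +-54 mm; the bail lies on the -x side.
- bail (a joint): Swing angle of the pail's 5 mm wire bail, rad: 0 upright, -1.3 to -1.55 lying flat towards the pail's -x side. The pivots are a little stiff (0.02 N m), so it stays where it is left. Legs at y = +-54 mm, straight cross bar 108 mm from the pivot line, and in its middle an inverted-V kink (26 mm wide at its foot, peak 118 mm from the pivot line).
- bail_top (a point): Centre of the 5 mm wire at the peak of the kink in the middle of the bail. Its axes are the bail's: z away from the pivot line (up when upright), y along the cross bar.
- grip_pos (a point): Middle of the black flat-sided rubber grip (10 mm thick across the bail, 26 mm long, 13 mm high) on the cross bar at y = +30 mm from the kink, 10 mm nearer the pivot line than the kink's peak. Axes as bail_top. Lying, it is about 54 mm clear of the pail's rim.
- grip_neg (a point): The same for the other grip, at y = -30 mm.
- drip_stand: Heavy drip stand, does not move: steel tray (x -75 to +120 mm, y +-60 mm, lip 14 mm high), post 12 mm thick and 304 mm high at x = +98 mm, and a blue boss clamped on the post with an 8 mm dark steel hook reaching to -x in the plane y = 0. Origin on the worktop straight under the lowest point of the hook's U-shaped seat, z up.
- mouth_foot (a point): Point on the tray straight under the place where a bail goes in: x = -19 mm in the stand's frame (axes alike), just inside the hook's upturned tip. THE HOOK'S HEIGHT IS NOT MEASURED: the shut keeper's line, also the middle of the hook's arm, is anywhere from 239 to 271 mm above the worktop. The tip (inner face x = -24 mm) ends 12 mm above that line.
- seat_foot (a point): Point on the tray straight under the hook's seat (x = 0 in the stand's frame; axes alike). A wire resting in the seat has its centre 31 mm below the keeper's line; at the mouth (x = -19 mm) it bottoms about 25 mm below it. The hook's arm is at x = +27 mm and beyond, level with the keeper's line; the hook's underside is 42 mm below it. The hook passes inside the bail, above the rim.
- keeper (a joint): Angle of the brass spring keeper, rad: 0 shut, grows as it is pushed down into the hook (1 N m/rad). A 4 mm bar hinged at x = +22 mm in the stand's frame, it runs level to -x across the hook's mouth. A wire pressed down over mouth_foot slips past its end at about 0.35 rad, 15 mm below the line, at about 8 N, well above the pail's weight; nearer the hinge it cannot pass.
- fitting_a: Loose brass pipe fitting, 19 x 47 x 19 mm, 80 g, lying in the pail. Origin: centre of its underside.
- fitting_b: A second brass fitting like it, beside it in the pail.
- small_beaker: Loose clear beaker with a little rose dye, 72 x 78 x 90 mm, bystander. Origin: centre of its underside.
- cyan_bottle: Loose white dye bottle with a cyan nozzle, 55 mm wide, 168 mm high, bystander. Origin: centre of its underside.
- tape_roll: Loose roll of masking tape lying flat, 98 mm across, 24 mm high, bystander. Origin: centre of its underside.

How it is judged (in metres and radians):
On the way:
1. the bail stands upright (within about 10 degrees) and the pail still stands on the worktop within 30 mm of where it was (value of joint bail between -0.18 and 0.18 rad and distance of pail from where it was at the start of the episode below 0.03 m and height (world z) of pail below 0.006 m and angle between pail's own z axis and vertical below 0.1 rad), for 0.2 s.
At the end, for the whole second after the job is handed in: The pail hangs still (under 50 mm/s) from the hook, foot over 30 mm up, within 0.35 rad of plumb; the kink of the bail lies in the hook's seat (12 mm in x and y of the stand's axis), the keeper is shut (under 0.025 rad) and both fittings are in the pail (contact force between pail and drip_stand above 1.5 N and x of bail_top in the frame of drip_stand between -0.012 and 0.012 m and y of bail_top in the frame of drip_stand between -0.012 and 0.012 m and height (world z) of bail_top above 0.19 m and value of joint keeper below 0.025 rad and height (world z) of pail above 0.03 m and angle between pail's own z axis and vertical below 0.35 rad and linear speed of pail below 0.05 m/s and distance between each of fitting_a, fitting_b and pail below 0.07 m); the robot touches nothing.
It fails at once if the pail or its bail is pressed on the hook or stand with more than 25 N (contact force between pail and drip_stand above 25 N).
It fails at once if the robot itself pushes on the stand, hook or keeper with more than 10 N (contact force between the arm and drip_stand above 10 N).
It fails at once if the fingers push on the stand, hook or keeper with more than 10 N (contact force between the fingers and drip_stand above 10 N).
It fails at once if the pail is tipped by more than 0.7 rad (angle between pail's own z axis and vertical above 0.7 rad).
It fails at once if a bystander is moved by more than 30 mm (distance of any of small_beaker, cyan_bottle, tape_roll from where it was at the start of the episode above 0.03 m).
It also fails if it takes over 72 s, if anything falls off the work surface, if the arm or the gripper's body presses on something with over 40 N, if the wrist force passes 120 N, or if a joint passes its speed limit or range.

ROBOT

A 7-joint arm with a two-finger parallel gripper is mounted at the origin on a cart in front of the work surface, level with it; the furniture and walls round the work are solid. World frame = base frame: x ahead of the robot, y to its left, z up, the work surface at z = 0. Lengths are in mm, angles in rad, forces in N, time in s.
With the tool pointing down it reaches from about 400 to 875 mm from the base axis. Payload 4.4 kg.
Tool frame: the origin (TCP) lies at the very end of the fingers, on their centre line; the grasp point (between the pads) lies 19 mm behind it; z points along the fingers, y is the line along which they close (so a half turn about z gives the same grasp; the last joint's range is limited). The gripper opens to 85 mm and grips with 20 to 120 N. Pads are 22 mm wide; open, the fingers measure 114 mm over their backs; the gripper's body (76 mm by 85 mm) begins 54 mm behind the grasp point. The pads swing forward as they close: fully open they stand 13 mm farther back than shut.
Start: joints at [-1.25, 0.628, 0.038, 1.517, -0.027, 0.996, -0.02], TCP at [245.175, 602.002, 231.313] pointing down, gripper open.
Joint ranges: [-3.06, 3.06], [-0.37, 2.12], [-1.25, 1.32], [0.18, 2.47], [-1.1, 4.24], [0.23, 1.98], [-2.94, 2.94]. Speed limits (rad/s): [2.57, 2.57, 3.14, 3.14, 3.14, 3.14, 3.14].

INTERFACE

Orientations are given as [roll, pitch, yaw] about the fixed x, y, z axes, in that order (R = Rz(yaw) Ry(pitch) Rx(roll)).
In Python, from cell import read_state, get_image, camera_info, finish_job gives the robot as it stands.
- The arm moves only by the tool play_rows, never from a script. Its argument "deltas" is one flat list of numbers, 7 for each row, row after row: the shift along the tool's x, y, z in mm, then the turn, a rotation vector about the tool's x, y, z in rad, then the opening, from 0 (shut) to 1 (fully open). In form: [dx, dy, dz, ax, ay, az, grip, dx, dy, dz, ax, ay, az, grip, ...]. A call has 1 to 10 rows; each row is the pose to reach, as a shift and turn from the pose commanded when the call began, along the tool's axes at that moment; what a row does not reach only later rows make up. A row lasts 1/8 s, in which the tool goes at most 62.5 mm and 10.7 degrees, less where a joint would pass 70% of its speed; a pose out of reach is approached as far as the arm can. A call with a gripper value outside its range is refused whole. The fingers move at their own pace and stop on an object; the grip force is fixed at half the most. Time passes only in rows, so rows that repeat a pose let the fingers close. It gives the time, the measured TCP pose, the force, the opening and the grip force at its end, in the units of the state.
- read_state(): the state, without advancing time (a new reading comes with each control period).
- get_image(name): name is "side" or "top" or "wrist"; returns the picture (480x640x3 uint8, red, green, blue); there is no depth.
- camera_info(name): a dict with "fx", "fy", "cx", "cy" (pixels), "T" (4x4, takes a point from camera to world coordinates). Camera axes: x right, y down, z forward; pixel columns grow to the right and rows downward; lengths in mm; the calibration is good to about 2 mm. The wrist camera is an equidistant fisheye: a pixel r from the principal point sees the ray r / f radians off the axis. A picture is of the moment at which its call begins: read the wrist's pose just before it. camera_info takes no time and is no camera call; for the wrist camera it gives the pose at the moment of the call.
- finish_job(): hands the job in; it is judged then, once.
The state is a dict: "clock": time; "qpos": joint angles; "qd": joint speeds; "tau": joint torques, N m; "eef_pos": TCP position; "tool_rot": TCP orientation; "force": force on the tool from outside, world axes, zero at the start; "torque": the same for the moment, N m; "width": finger opening in mm; "gripper_force": force on a finger pad.
Only numpy, scipy, OpenCV 4.12 (cv2) and the standard library are available. Lean on these libraries where they do the work, as an engineer would, in place of code of your own. Each camera call takes 0.05 s, during which the arm holds its last target. There are 200 camera calls.

## Working session

There is one attempt and no reset: what is moved stays moved. The work goes in short steps, Python scripts to look and compute and a tool call to move; the robot and the scene stay as the last step left them, time stands still between calls to the robot, and variables do not carry over. Pictures are saved under pics/ and viewed, at most 10 in all, crops included, and the job is handed in when it is done.

Besides the shell and the picture viewer there is one more tool, called as name(argument=value, ...) on one line, values as JSON. play_rows: Moves the arm, as the interface text tells. Its arguments: {"type":"object","properties":{"deltas":{"type":"array"}},"required":["deltas"]}

```bash
mkdir -p pics; python3 - <<'E'
from cell import *
import cv2,numpy as np
print(read_state())
for n in ("side","top"):
    im=get_image(n); cv2.imwrite(f"pics/{n}0.png",im[:,:,::-1]); c=camera_info(n); print(n,c)
E
```

```text
{'clock': 0.0, 'qpos': array([-1.24979354,  0.62929674,  0.03845237,  1.51837334, -0.02700179,
        0.99629736, -0.02000859]), 'qd': array([ 0.00027149, -0.0021968 , -0.00083272,  0.00047699,  0.00094559,
       -0.00124181,  0.00041015]), 'tau': array([ 7.39382153e-05, -5.63393104e+01,  1.22633826e+00, -1.93446082e+01,
        1.11015287e-02,  1.05083728e-02, -3.82450628e-05]), 'eef_pos': array([244.94238439, 601.41012743, 230.41957378]), 'tool_rot': array([-3.13973631e+00,  2.67038055e-05,  2.75477178e+00]), 'force': array([0.8272081 , 1.41673979, 1.12352548]), 'torque': array([0.02880029, 0.04255884, 0.00305781]), 'gripper_force': 0.0, 'width': 85.34044381339515}
side {'fx': 491.13953750692133, 'fy': 491.13953750692133, 'cx': 314.15804937549564, 'cy': 239.6012893416484, 'T': array([[-9.92037070e-01, -8.71461255e-02,  9.09285676e-02,
         4.88129819e+02],
       [-1.25667061e-01,  6.36857365e-01, -7.60671076e-01,
         8.93473090e+02],
       [ 8.38100912e-03, -7.66040632e-01, -6.42737512e-01,
         7.67705544e+02],
       [ 0.00000000e+00,  0.00000000e+00,  0.00000000e+00,
         1.00000000e+00]])}
top {'fx': 447.32042379262765, 'fy': 447.32042379262765, 'cx': 311.53816226983747, 'cy': 238.5772494669066, 'T': array([[ 1.17761573e-02, -9.80992088e-01,  1.93690077e-01,
         4.14304118e+02],
       [-9.99919456e-01, -1.24698867e-02, -2.36280239e-03,
         1.65369543e+02],
       [ 4.73318376e-03, -1.93646652e-01, -9.81059922e-01,
         1.00987283e+03],
       [ 0.00000000e+00,  0.00000000e+00,  0.00000000e+00,
         1.00000000e+00]])}
```

View pics/top0.png

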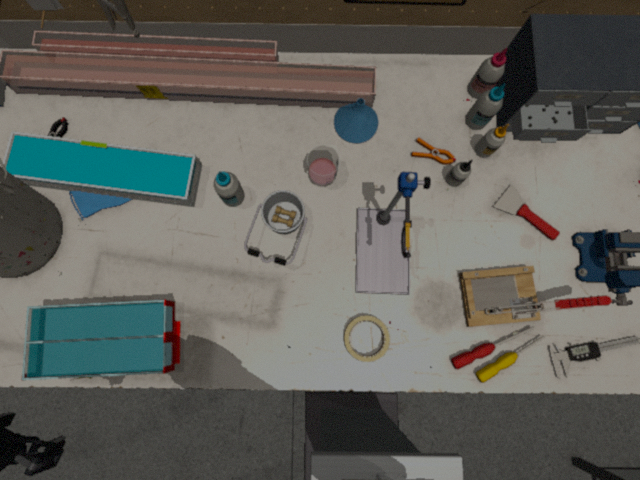

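View pics/side0.png

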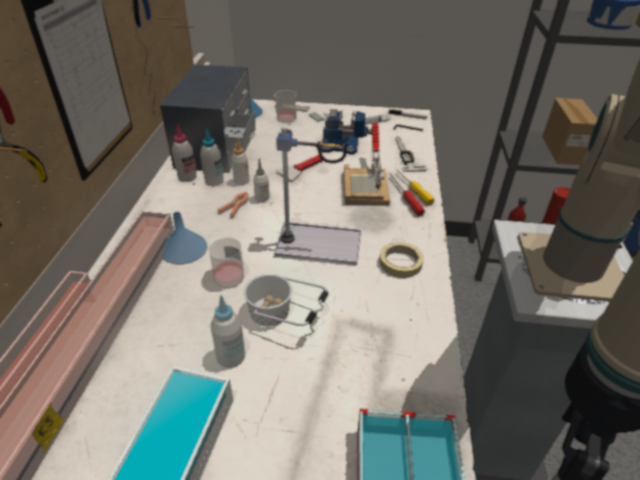

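The top view shows the pail rim near (284,212), black grips near (253,252) and (280,260), the tray around (382,250) with its boss at (407,184) and the brass keeper near (407,240), the tape roll at (367,338), the beaker at (321,168) and the bottle at (228,186). In the side view the grips are at (323,296) and (312,317), the pail at (268,300), and the keeper near (335,148). I'll enlarge those areas to get exact pixels.

```bash
cat > h.py <<'E'
import numpy as np,cv2
from cell import *
def ray(n,u,v,c=None):
    c=c or camera_info(n); T=np.array(c["T"])
    x,y=(u-c["cx"])/c["fx"],(v-c["cy"])/c["fy"]
    if n=="wrist":
        r=np.hypot(x,y); s=np.sin(r)/r if r>1e-9 else 1; d=np.array([x*s,y*s,np.cos(r)])
    else: d=np.array([x,y,1.])
    d=T[:3,:3]@d; return T[:3,3],d/np.linalg.norm(d)
def plane(n,u,v,z,c=None):
    o,d=ray(n,u,v,c); return o+d*(z-o[2])/d[2]
def tri(rs):
    A=sum(np.eye(3)-np.outer(d,d) for o,d in rs); b=sum((np.eye(3)-np.outer(d,d))@o for o,d in rs)
    p=np.linalg.solve(A,b); return p,max(np.linalg.norm(np.cross(p-o,d)) for o,d in rs)
E
python3 - <<'E'
from h import *
t=cv2.imread("pics/top0.png"); s=cv2.imread("pics/side0.png")
a=cv2.resize(t[160:310,230:430],None,fx=4,fy=4,interpolation=cv2.INTER_CUBIC)
cv2.imwrite("pics/tc.png",a)
b=cv2.resize(s[120:340,230:370],None,fx=2.7,fy=2.7,interpolation=cv2.INTER_CUBIC)
cv2.imwrite("pics/sc.png",b)
def blobs(im,lo,hi,box,amin=12):
    x0,y0,x1,y1=box; h=cv2.cvtColor(im,cv2.COLOR_BGR2HSV); m=np.zeros(h.shape[:2],np.uint8); m[y0:y1,x0:x1]=cv2.inRange(h,lo,hi)[y0:y1,x0:x1]
    n,_,st,ce=cv2.connectedComponentsWithStats(m)
    for i in range(1,n):
        if st[i,4]>=amin: print("  ",ce[i].round(1),st[i])
print("grips top");blobs(t,(0,0,0),(180,255,60),(240,235,300,275))
print("grips side");blobs(s,(0,0,0),(180,255,60),(295,275,340,335))
print("keeper top");blobs(t,(15,120,100),(35,255,255),(395,215,420,265),5)
print("keeper side");blobs(s,(10,100,80),(35,255,255),(310,130,355,170),5)
print("tray top");blobs(t,(120,5,100),(170,80,220),(350,195,415,300),100)
E
```

```text
grips top
   [253.1 251.9] [248 248  12   9  65]
   [279.8 260.6] [275 257  11   8  61]
grips side
   [323.4 295.8] [321 293   6   7  24]
   [310.9 317. ] [307 313   8  10  46]
keeper top
   [407.3 235.1] [406 223   5  27  91]
keeper side
   [329.5 144.7] [319 143  21   4  55]
   [349.5 169. ] [345 169  10   1  10]
tray top
   [362.2 261.4] [357 242  13  43 133]
```

View pics/tc.png

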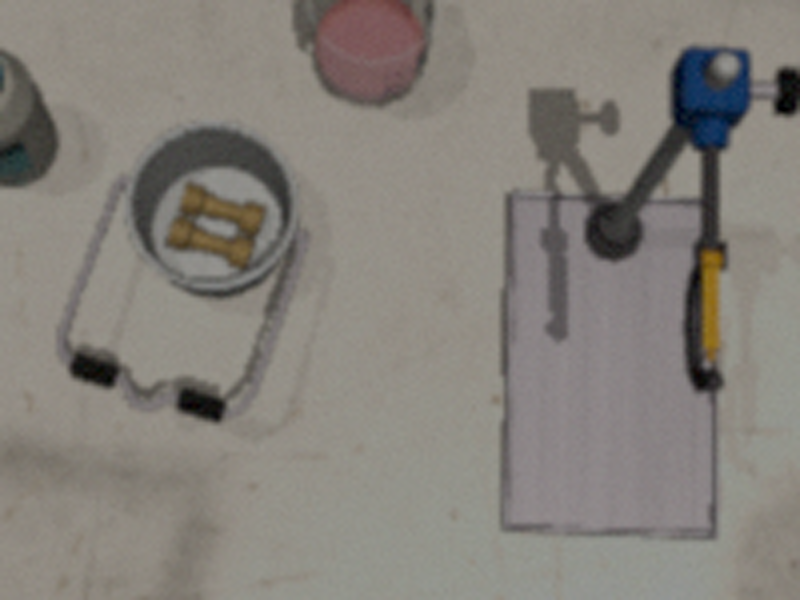

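View pics/sc.png

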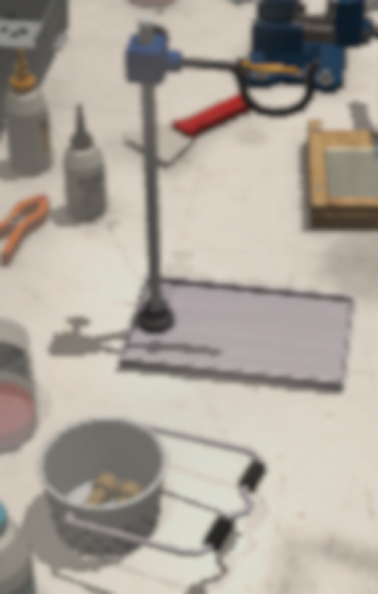

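The crops show the rim centre at top pixel (283.8,212), the kink at (267.5,260), the tray's corners at tc (508,192)/(712,197)/(716,535)/(503,527), and the keeper running from (407.8,222) to (408,250) in top and (318.9,143.3) to (340.4,145.9) in side. Both fittings are in the pail.

```bash
python3 - <<'E'
from h import *
np.set_printoptions(precision=1,suppress=True)
f=lambda u,v:(230+u/4,160+v/4)
P=plane("top",*f(215,208),62);print("rim",P)
ga=tri([ray("top",253.4,251.9),ray("side",323.4,295.8)]);gb=tri([ray("top",280,260.6),ray("side",310.9,317)])
gc=tri([ray("top",253.4,251.9),ray("side",310.9,317)])
print("grips",ga,gb,"cross",gc)
for a,b in ((253.4,251.9),(280,260.6)): print(plane("top",a,b,65))
k1=tri([ray("top",407.8,222),ray("side",318.9,143.3)]);k2=tri([ray("top",408,250),ray("side",340.4,145.9)]);print("keeper",k1,k2)
for c in ((508,192),(712,197),(716,535),(503,527)): print("tray",plane("top",*f(*c),14))
print("boss",[plane("top",*f(712,85),z) for z in (250,304)])
g=lambda u,v:(230+u/2.7,120+v/2.7)
print("post foot top",plane("top",*f(612,230),2),"side",plane("side",*g(155,320),2))
for n in [("beaker",(321,172),30),("bottle",(228,186),90),("tape",(367,338),24)]: print(n[0],plane("top",*n[1],n[2]))
# bottle tip
print("wristcam",camera_info("wrist"))
E
```

```text
rim [659.9 224.5  62. ]
grips (array([552.1, 280.4, 121. ]), np.float64(8.801337689807703)) (array([566.6, 233.8,   3. ]), np.float64(5.382294565110232)) cross (array([567.6, 287. ,  66.1]), np.float64(2.4435594993378458))
[570.2 287.1  65. ]
[552.1 229.8  65. ]
keeper (array([588.8,   1. , 272.5]), np.float64(1.6945323033282045)) (array([542.9,   1.3, 269.8]), np.float64(0.024870949396932802))
tray [684.   59.2  14. ]
tray [682.5 -58.2  14. ]
tray [489.  -54.6  14. ]
tray [491.9  63.5  14. ]
boss [array([670.4,  -6.8, 250. ]), array([652.2,   5.5, 304. ])]
post foot top [665.2  -2.3   2. ] side [661.4  -8.    2. ]
beaker [764.2 143.1  30. ]
bottle [708.5 343.6  90. ]
tape [392.3  41.   24. ]
wristcam {'fx': 371.64829954431775, 'fy': 371.64829954431775, 'cx': 323.01350146842896, 'cy': 237.83066637084556, 'T': array([[  0.4,   0.9,   0.2, 183.2],
       [  0.9,  -0.4,  -0.1, 626.9],
       [ -0. ,   0.3,  -1. , 372.2],
       [  0. ,   0. ,   0. ,   1. ]])}
```

```bash
cat >> h.py <<'E'
from scipy.spatial.transform import Rotation as Ro
np.set_printoptions(precision=3,suppress=True)
C=np.array([660,224.5,0]); PY=-0.325   # pail
S=np.array([565,2,0]); SY=-0.02        # stand
def fr(o,yaw,p): return o+Ro.from_euler('z',yaw).apply(p)
def go(p,yaw,ax=0,ay=0,pr=True):
    "delta from measured pose to TCP p, tool yaw, forward tilt ax (tool x), side tilt ay (tool y)"
    s=read_state(); R0=Ro.from_euler('xyz',s["tool_rot"])
    Rt=Ro.from_euler('z',yaw)*Ro.from_euler('x',np.pi)*Ro.from_euler('x',ax)*Ro.from_euler('y',ay)
    print("d",R0.inv().apply(np.array(p)-s["eef_pos"]).round(1),(R0.inv()*Rt).as_rotvec().round(3))
def st():
    s=read_state(); print("t",s["clock"],"p",s["eef_pos"],"rot",s["tool_rot"],"F",s["force"],"w",s["width"],"gf",s["gripper_force"],"q",s["qpos"])
E
python3 - <<'E'
from h import *
go(fr(C,PY,[-150,0,200]),PY+np.pi/2,-0.85)
E
```

```text
d [-376.9 -201.7   30.8] [-0.68  -0.637  1.41 ]
```

play_rows(deltas=[-377,-202,31,-0.68,-0.637,1.41,0,-377,-202,31,-0.68,-0.637,1.41,0,-377,-202,31,-0.68,-0.637,1.41,0,-377,-202,31,-0.68,-0.637,1.41,0,-377,-202,31,-0.68,-0.637,1.41,0,-377,-202,31,-0.68,-0.637,1.41,0,-377,-202,31,-0.68,-0.637,1.41,0,-377,-202,31,-0.68,-0.637,1.41,0,-377,-202,31,-0.68,-0.637,1.41,0,-377,-202,31,-0.68,-0.637,1.41,0])

```text
clock: 1.35
eef_pos: [511.2, 278.0, 201.1]
tool_rot: [2.47, 0.147, 1.555]
force: [0.4, -0.0, -0.3]
width: -0.1
gripper_force: 0.0
```

```bash
python3 - <<'E'
from h import *
st()
go(fr(C,PY,[-140,0,42]),PY+np.pi/2,-0.85)
E
```

```text
t 1.35 p [511.204 278.011 201.084] rot [2.47  0.147 1.555] F [ 0.391 -0.048 -0.289] w -0.1250178094688465 gf 0.0 q [-1.327  0.611  0.642  2.211  1.372  0.233 -2.133]
d [ 14.9 -86.  134.3] [-0.154 -0.107  0.325]
```

```bash
cat >> h.py <<'E'
def sh(*ps):
    s=read_state(); R0=Ro.from_euler('xyz',s["tool_rot"])
    for p in ps: print("d",R0.inv().apply(np.array(p)-s["eef_pos"]).round(1))
def pl(*p): return fr(C,PY,p)
E
python3 - <<'E'
from h import *
sh(pl(-150,0,80),pl(-150,0,28))
E
```

```text
d [ 12.3 -69.8  98.6]
d [  20.  -101.8  138.9]
```

play_rows(deltas=[6,-35,49,0,0,0,0,12,-70,98,0,0,0,0,12,-70,98,0,0,0,0,20,-102,139,0,0,0,0,20,-102,139,0,0,0,0,20,-102,139,0,0,0,0])

```text
clock: 2.1
eef_pos: [518.5, 271.9, 29.5]
tool_rot: [2.468, 0.15, 1.557]
force: [1.0, 0.2, 0.2]
width: 0.2
gripper_force: 0.0
```

```bash
python3 - <<'E'
from h import *
st(); s=read_state(); print(Ro.from_euler('xyz',s["tool_rot"]).as_matrix()[:,2])
print(Ro.from_euler('z',-PY).apply(s["eef_pos"]-C))
im=get_image("side"); cv2.imwrite("pics/s1.png",cv2.resize(im[150:400,180:460,::-1],None,fx=2,fy=2))
E
```

```text
t 2.1 p [518.478 271.907  29.483] rot [2.468 0.15  1.557] F [1.046 0.236 0.178] w 0.2026546088452251 gf 0.0 q [-0.875  0.904  0.003  2.249  2.082  0.691 -2.92 ]
[ 0.622 -0.126 -0.773]
[-149.251   -0.264   29.483]
```

View pics/s1.png

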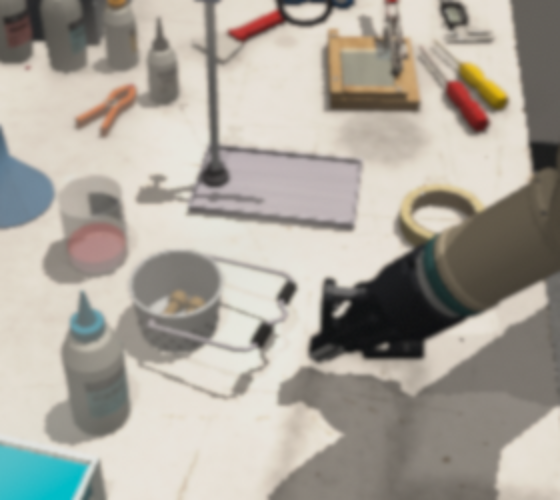

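The side crop shows the shut fingertips at about (322,350), low and pointing at the kink from the robot's side. The pail hasn't been touched.

```bash
python3 - <<'E'
from h import *
sh(pl(-120,0,28),pl(-97,0,29),*[pl(-108*np.cos(t)+11,0,52+108*np.sin(t)-36) for t in (.3,.5,.7,.9,1.1,1.25,1.35)])
E
```

```text
d [-9.2 19.1 20.4]
d [-16.4  36.2  34.1]
d [-20.7  51.3  22.6]
d [-26.2  69.6  12.6]
d [-32.5  89.3   6.5]
d [-39.5 109.6   4.7]
d [-46.7 129.8   7.1]
d [-52.2 144.3  11.7]
d [-55.8 153.5  16.1]
```

play_rows(deltas=[-9,19,20,0,0,-0.15,0,-16,36,34,0,0,-0.3,0,-18.5,44,28,0,0,-0.4,0,-20.7,51,22.6,0,0,-0.5,0,-23.5,60,17.6,0,0,-0.5,0,-26,70,12.6,0,0,-0.5,0,-29,79,9.5,0,0,-0.5,0,-32.5,89,6.5,0,0,-0.5,0,-36,99,5.6,0,0,-0.5,0,-39.5,109.6,4.7,0,0,-0.5,0])

```text
clock: 3.4
eef_pos: [605.6, 242.5, 97.5]
tool_rot: [2.599, 0.438, 1.987]
force: [-2.0, -0.2, 2.7]
width: 0.2
gripper_force: 1.1
```

```bash
python3 - <<'E'
from h import *
st(); s=read_state()
print(Ro.from_euler('z',-PY).apply(s["eef_pos"]-C),Ro.from_euler('xyz',s["tool_rot"]).as_matrix()[:,2])
im=get_image("side"); cv2.imwrite("pics/s2.png",cv2.resize(im[200:400,200:420,::-1],None,fx=2,fy=2))
sh(*[pl(-108*np.cos(t)+11,0,52+108*np.sin(t)-36) for t in (.9,1.0,1.1,1.2,1.3,1.35)])
E
```

```text
t 3.4 p [605.553 242.453  97.521] rot [2.599 0.438 1.987] F [-1.971 -0.239  2.71 ] w 0.2006269884628411 gf 1.1485488899052143 q [-0.902  0.796  0.319  2.134  2.144  0.361 -2.292]
[-57.33   -0.373  97.521] [ 0.619 -0.124 -0.775]
d [ 0.1  0.5 -1.6]
d [-7.9  7.7 -0.9]
d [-15.9  14.7   0.8]
d [-23.8  21.6   3.6]
d [-31.5  28.1   7.4]
d [-35.2  31.3   9.7]
```

View pics/s2.png

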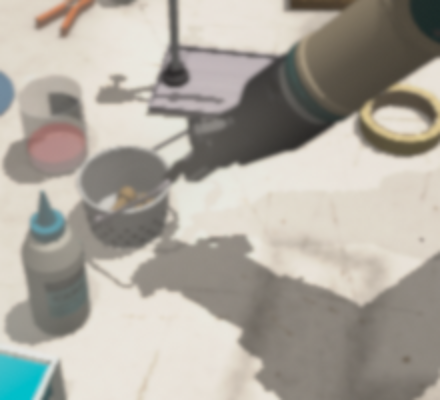

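The side crop shows the finger inside the loop near (175,178) with the bail partly raised, and the rim centre has shifted about 5 px. I'll measure how far the pail has moved.

```bash
cat >> h.py <<'E'
def brass(n,im,box):
    x0,y0,x1,y1=box; h=cv2.cvtColor(im[y0:y1,x0:x1],cv2.COLOR_BGR2HSV)
    m=cv2.inRange(h,(10,70,60),(30,255,255)); M=cv2.moments(m,True)
    return (M["m10"]/max(M["m00"],1)+x0,M["m01"]/max(M["m00"],1)+y0,M["m00"])
E
python3 - <<'E'
from h import *
im=get_image("top")[:,:,::-1].copy(); cv2.imwrite("pics/t2.png",im); old=cv2.imread("pics/top0.png")
for i in (old,im):
    b=brass("top",i,(265,190,305,232)); print(b,plane("top",b[0],b[1],12))
cv2.imwrite("pics/t2c.png",cv2.resize(im[160:310,230:380],None,fx=4,fy=4,interpolation=cv2.INTER_CUBIC))
E
```

```text
(283.672268907563, 216.11764705882354, 238.0) [663.057 227.558  12.   ]
(285.2435897435897, 210.73504273504273, 234.0) [675.854 224.247  12.   ]
```

View pics/t2c.png

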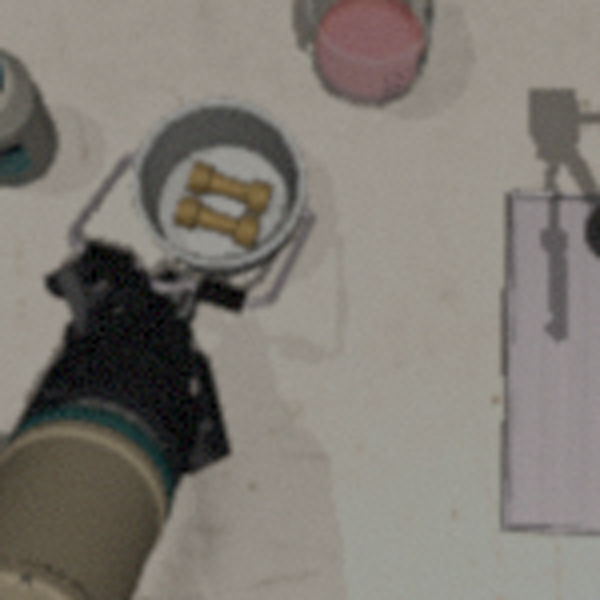

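The top crop shows the pail upright but pushed forward about 13 mm. The visible grip is at (222,293), the rim centre at (220,185), and the gripper's knuckles are over the bar. The force lies along the tool axis, so the bar has run up against the gripper's palm. I'll work out the bail angle.

```bash
python3 - <<'E'
from h import *
from scipy.optimize import minimize_scalar
C2=C+[12.8,-3.3,0]
o,d=ray("top",230+222/4,160+293/4)
R=plane("top",230+220/4,160+185/4,62);print("rim",R)
for CC in (C2,R*[1,1,0]):
    f=lambda t:np.linalg.norm(np.cross(fr(CC,PY,[-108*np.cos(t),-30,52+108*np.sin(t)])-o,d))
    r=minimize_scalar(f,bounds=(0,1.6),method='bounded');print(r.x,r.fun)
    s=read_state();T=Ro.from_euler('z',-PY).apply(s["eef_pos"]-CC); t=r.x
    b=np.array([-108*np.cos(t),52+108*np.sin(t)])-T[[0,2]]; z=np.array([.63,-.77]);print(T,"along back",-b@z,"perp",b@[.77,.63])
E
```

```text
rim [672.878 222.065  62.   ]
0.8697395903704584 0.42725216950598466
[-69.037  -1.247  98.665] along back 28.009933849586044 perp 22.112824695881546
0.8712471358361307 0.4276573833254109
[-68.835  -2.092  98.665] along back 28.139602724613955 perp 22.11919085309226
```

```bash
sed -i 's/^C=.*/C=np.array([672.8,221.5,0]); PY=-0.325/' h.py; python3 - <<'E'
from h import *
sh(*[pl(-108*np.cos(t)-1,0,52+108*np.sin(t)-36) for t in (.93,1.0,1.07,1.14,1.21,1.28,1.35,1.42)])
E
```

```text
d [-2.7  4.6 -0.8]
d [-8.3  9.6 -0.2]
d [-13.9  14.6   0.9]
d [-19.5  19.4   2.5]
d [-25.   24.2   4.7]
d [-30.3  28.8   7.3]
d [-35.6  33.2  10.4]
d [-40.7  37.5  14. ]
```

play_rows(deltas=[-3,5,-1,0,0,0,0,-8,10,0,0,0,0,0,-14,15,1,0,0,0,0,-19.5,19.5,2.5,0,0,0,0,-25,24,5,0,0,0,0,-30,29,7,0,0,0,0,-35.5,33,10.5,0,0,0,0,-40.5,37.5,14,0,0,0,0,-40.5,37.5,14,0,0,0,0])

```text
clock: 4.62
eef_pos: [655.7, 227.5, 121.4]
tool_rot: [2.598, 0.439, 1.986]
force: [-0.1, 0.9, -0.6]
width: 0.0
gripper_force: 0.0
```

```bash
python3 - <<'E'
from h import *
st(); s=read_state()
print(Ro.from_euler('z',-PY).apply(s["eef_pos"]-C))
im=get_image("top")[:,:,::-1].copy(); cv2.imwrite("pics/t3.png",im)
for b in [brass("top",im,(265,175,315,232))]: print(b,plane("top",b[0],b[1],12))
a=cv2.resize(im[160:260,230:360],None,fx=3,fy=3,interpolation=cv2.INTER_CUBIC)
b=cv2.resize(get_image("side")[200:340,220:360,::-1],None,fx=2.5,fy=2.5,interpolation=cv2.INTER_CUBIC)
H=350; o=np.zeros((H,740,3),np.uint8); o[:300,:390]=a; o[:350,390:740]=b; cv2.imwrite("pics/c3.png",o)
E
```

```text
t 4.625 p [655.679 227.467 121.395] rot [2.598 0.439 1.986] F [-0.083  0.889 -0.628] w 0.02975261850264862 gf 0.0 q [-0.852  0.779  0.376  2.041  2.061  0.261 -2.122]
[-18.13    0.188 121.395]
(290.1194029850746, 215.2089552238806, 67.0) [665.397 212.806  12.   ]
```

View pics/c3.png

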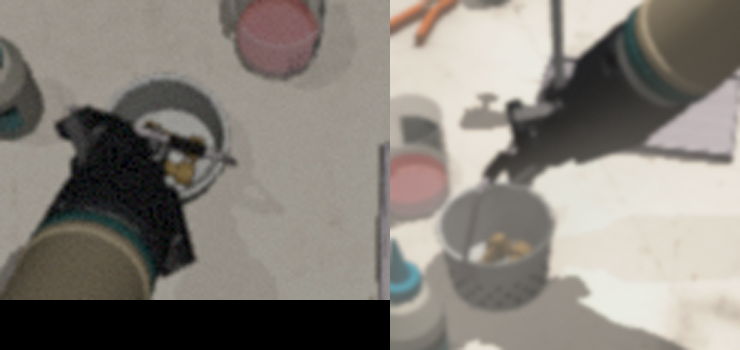

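Top crop: the pail has stayed put, with its rim at (170,137), and the bail bar crosses above it at (150–235, 125–160), so the bail is close to upright. The side crop shows the near leg standing nearly vertical. I'll back off along the tool axis and then check the angle.

play_rows(deltas=[0,0,-30,0,0,0,0,0,0,-80,0,0,0,0,0,0,-130,0,0,0,0,0,0,-160,0,0,0,0,0,0,-160,0,0,0,0])

```text
clock: 5.35
eef_pos: [554.8, 249.6, 246.7]
tool_rot: [2.596, 0.435, 1.989]
force: [0.1, -0.0, -1.5]
width: -0.1
gripper_force: 0.0
```

```bash
python3 - <<'E'
from h import *
from scipy.optimize import minimize_scalar
st()
im=get_image("top")[:,:,::-1].copy(); cv2.imwrite("pics/t4.png",im)
h=cv2.cvtColor(im,cv2.COLOR_BGR2HSV); m=np.zeros(h.shape[:2],np.uint8); m[185:235,265:312]=cv2.inRange(h,(0,0,0),(180,255,60))[185:235,265:312]
n,_,s_,c=cv2.connectedComponentsWithStats(m)
b=brass("top",im,(265,175,310,232)); print("brass",b,plane("top",b[0],b[1],12))
for i in range(1,n):
    if s_[i,4]>10:
        print(c[i],s_[i],plane("top",*c[i],160)); o,d=ray("top",*c[i])
        for y in (30,-30):
            f=lambda t:np.linalg.norm(np.cross(pl(-108*np.cos(t),y,52+108*np.sin(t))-o,d))
            r=minimize_scalar(f,bounds=(1,2.2),method='bounded');print(y,r.x,r.fun)
cv2.imwrite("pics/t4c.png",cv2.resize(im[170:250,240:340],None,fx=5,fy=5,interpolation=cv2.INTER_CUBIC))
E
```

```text
t 5.35 p [554.803 249.628 246.671] rot [2.596 0.435 1.989] F [ 0.137 -0.036 -1.529] w -0.14360466426627422 gf 0.0 q [-1.098  0.483  0.456  2.142  1.23   0.343 -1.33 ]
brass (284.01973684210526, 212.8421052631579, 152.0) [670.819 226.945  12.   ]
[266.76 200.24] [265 198   5   6  25] [657.909 252.389 160.   ]
30 1.35287915719956 4.918706982589306
-30 1.35137565923615 54.0968084546319
[302.091 204.455] [301 201   3   8  11] [650.233 182.7   160.   ]
30 1.5014931589429985 73.52162918970204
-30 1.4906110131771144 13.857308099874865
[291.446 208.304] [285 205  13   7  56] [642.144 203.461 160.   ]
30 1.360522609599202 56.140316511500444
-30 1.3588238733681635 3.399404761183764
```

View pics/t4c.png

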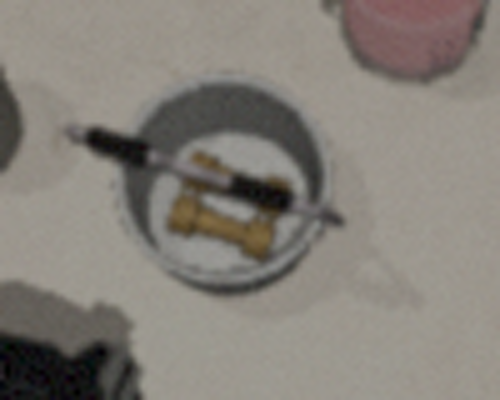

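The top crop shows the bail almost upright above the standing pail. The grips are at (263.4,199) and (292.4,208) in full-image pixels, the rim centre is at (284.8,206.4), and both fittings are inside.

```bash
python3 - <<'E'
from h import *
gp=plane("top",263.4,199,158);gn=plane("top",292.4,208,158);R=plane("top",284.8,206.4,62)
v=gp-gn; print(gp,gn,np.linalg.norm(v),"yaw",np.arctan2(-v[0],v[1]),"rim",R)
yaw=np.arctan2(-v[0],v[1]); Cn=R*[1,1,0]
print("grips in pail",[Ro.from_euler('z',-yaw).apply(g-Cn) for g in (gp,gn)])
g=fr(Cn,yaw,[-6,-30,160]); tz=fr(np.zeros(3),yaw,[0,np.sin(.3),-np.cos(.3)])
print("target",g+16*tz); go(g+16*tz+[0,0,90],yaw+np.pi/2,0,.3)
E
```

```text
[660.933 259.304 158.   ] [643.321 201.688 158.   ] 60.24763215233641 yaw -0.2966540243447641 rim [672.533 222.495  62.   ]
grips in pail [array([-21.853,  31.81 , 158.   ]), array([-21.853, -28.438, 158.   ])]
target [659.408 200.081 144.715]
d [-73.9  40.2  78.9] [0.547 0.49  0.903]
```

play_rows(deltas=[-74,40,79,0.547,0.49,0.903,1,-74,40,79,0.547,0.49,0.903,1,-74,40,79,0.547,0.49,0.903,1,-74,40,79,0.547,0.49,0.903,1,-74,40,79,0.547,0.49,0.903,1,-74,40,79,0.547,0.49,0.903,1,-74,40,79,0.547,0.49,0.903,1,-74,40,79,0.547,0.49,0.903,1,-74,40,79,0.547,0.49,0.903,1])

```text
clock: 6.52
eef_pos: [658.9, 198.8, 232.6]
tool_rot: [-3.141, -0.296, 1.275]
force: [1.1, -0.8, -0.0]
width: 85.7
gripper_force: 0.0
```

```bash
sed -i 's/^C=.*/C=np.array([672.5,222.5,0]); PY=-0.297/' h.py; python3 - <<'E'
from h import *
st()
tz=fr(np.zeros(3),PY,[0,np.sin(.3),-np.cos(.3)])
g=pl(-6,-28.8,160)+16*tz
go(g,PY+np.pi/2,0,.3)
E
```

```text
t 6.525 p [658.867 198.847 232.588] rot [-3.141 -0.296  1.275] F [ 1.138 -0.818 -0.033] w 85.65639383089525 gf 0.0 q [ 0.007  0.644 -0.354  1.563 -0.056  0.807 -0.524]
d [-23.2   0.2  84.8] [-0.001  0.004  0.001]
```

play_rows(deltas=[-8,0,28,0,0,0,1,-16,0,57,0,0,0,1,-23,0,85,0,0,0,1,-23,0,85,0,0,0,0.5,-23,0,85,0,0,0,0.3,-23,0,85,0,0,0,0.1,-23,0,85,0,0,0,0,-23,0,85,0,0,0,0,-23,0,85,0,0,0,0,-23,0,85,0,0,0,0])

```text
clock: 7.78
eef_pos: [661.8, 201.5, 147.4]
tool_rot: [3.139, -0.299, 1.273]
force: [0.2, -0.8, 6.3]
width: 8.5
gripper_force: 59.8
```

```bash
python3 - <<'E'
from h import *
st()
im=get_image("top")[:,:,::-1].copy(); cv2.imwrite("pics/t5.png",im)
b=brass("top",im,(265,175,310,232)); print("brass",b,plane("top",b[0],b[1],12))
w=get_image("wrist")[:,:,::-1]; cv2.imwrite("pics/w5.png",w)
E
```

```text
t 7.775 p [661.796 201.463 147.37 ] rot [ 3.139 -0.299  1.273] F [ 0.209 -0.814  6.349] w 8.494384939487103 gf 59.77908879343886 q [-0.003  0.746 -0.343  1.634 -0.041  0.633 -0.508]
brass (283.7077922077922, 206.57792207792207, 154.0) [685.697 228.016  12.   ]
```

```bash
python3 - <<'E'
from h import *
im=get_image("side")[:,:,::-1].copy(); cv2.imwrite("pics/s5.png",im)
for i in (cv2.imread("pics/side0.png"),im):
    b=brass("side",i,(245,275,300,320)); print(b,plane("side",b[0],b[1],18))
    g=cv2.cvtColor(i,cv2.COLOR_BGR2GRAY)[270:345,235:310]
T=lambda i:cv2.cvtColor(cv2.imread(i),cv2.COLOR_BGR2GRAY)
# lower front body of the pail (drain holes) as a template, shift between views
a=T("pics/side0.png")[300:325,250:290]; r=cv2.matchTemplate(T("pics/s5.png")[280:345,220:310],a,cv2.TM_CCOEFF_NORMED); _,v,_,l=cv2.minMaxLoc(r); print(v,l[0]+220-250,l[1]+280-300)
p0=plane("side",270,312,20);p1=plane("side",270+l[0]-30,312+l[1]-20,20);print(p1-p0)
E
```

```text
(270.7241379310345, 300.2758620689655, 58.0) [658.66  212.056  18.   ]
(245.0, 275.0, 0.0) [728.696 145.972  18.   ]
0.7806553244590759 -5 -2
[11.041 -3.914  0.   ]
```

play_rows(deltas=[3,0,-9.5,0,0,0,0,7,0,-24,0,0,0,0,15,0,-48,0,0,0,0,22,0,-72,0,0,0,0,30,0,-96,0,0,0,0,37,0,-120,0,0,0,0,44,0,-144,0,0,0,0,44,0,-144,0,0,0,0,44,0,-144,0,0,0,0])

```text
clock: 9.05
eef_pos: [659.4, 201.0, 295.4]
tool_rot: [-3.139, -0.296, 1.273]
force: [0.0, -0.8, -4.7]
width: 8.8
gripper_force: 58.6
```

```bash
python3 - <<'E'
from h import *
st()
zk=270+22; y=SY+np.pi/2
tgt=lambda x,z:fr(S,SY,[x,-24.5,z-22.6])   # TCP for kink at stand (x,0,z)
go(tgt(-110,295),y,0,.3)
E
```

```text
t 9.05 p [659.389 201.015 295.407] rot [-3.139 -0.296  1.273] F [ 0.044 -0.839 -4.73 ] w 8.79179806415674 gf 58.553321957588196 q [ 0.004  0.585 -0.356  1.482 -0.068  0.942 -0.543]
d [-266.6 -131.   -57. ] [ 0.079  0.003 -0.266]
```

```bash
cat >> h.py <<'E'
KZ=22.6; KY=24.5
def tgt(x,z,y=0): return fr(S,SY,[x,y-KY,z-KZ])   # TCP for kink at stand (x,y,z)
E
python3 - <<'E'
from h import *
sh([575,195,290],[490,150,285],[455,80,280],tgt(-110,298))
E
```

```text
d [-30.8 -78.9  -3.6]
d [ -97.2 -147.   -18.5]
d [-172.5 -159.9  -36.2]
d [-265.7 -131.   -59.9]
```

play_rows(deltas=[-8,-20,-1,0,0,0,0,-30,-79,-4,0.015,0,-0.05,0,-64,-113,-11,0.02,0,-0.08,0,-97,-147,-18.5,0.03,0,-0.1,0,-135,-153,-27,0.04,0,-0.14,0,-172,-160,-36,0.05,0,-0.18,0,-219,-145,-48,0.065,0,-0.22,0,-255,-135,-57,0.075,0,-0.25,0,-266,-131,-60,0.079,0.003,-0.266,0,-266,-131,-60,0.079,0.003,-0.266,0])

```text
clock: 10.3
eef_pos: [455.1, -21.2, 275.0]
tool_rot: [3.141, -0.301, 1.548]
force: [-0.1, 0.4, -3.4]
width: 8.3
gripper_force: 58.6
```

```bash
python3 - <<'E'
from h import *
st()
w=get_image("wrist")[:,:,::-1]; s=get_image("side")[:,:,::-1]; cv2.imwrite("pics/w6.png",w);cv2.imwrite("pics/s6.png",s)
ws=cv2.resize(w,None,fx=.625,fy=.625); b=cv2.resize(s[100:250,280:440],None,fx=2.5,fy=2.5,interpolation=cv2.INTER_CUBIC)
o=np.zeros((400,800,3),np.uint8); o[:300,:400]=ws; o[:375,400:]=b; cv2.imwrite("pics/c6.png",o)
go(tgt(-110,298),SY+np.pi/2,0,.3)
E
```

```text
t 10.3 p [455.072 -21.201 274.975] rot [ 3.141 -0.301  1.548] F [-0.149  0.416 -3.362] w 8.28930038754716 gf 58.58887553215027 q [ 0.568  0.366 -0.482  1.957 -0.172  0.891  0.198]
d [-1.1 -0.4 -0.2] [ 0.001 -0.001  0.001]
```

View pics/c6.png

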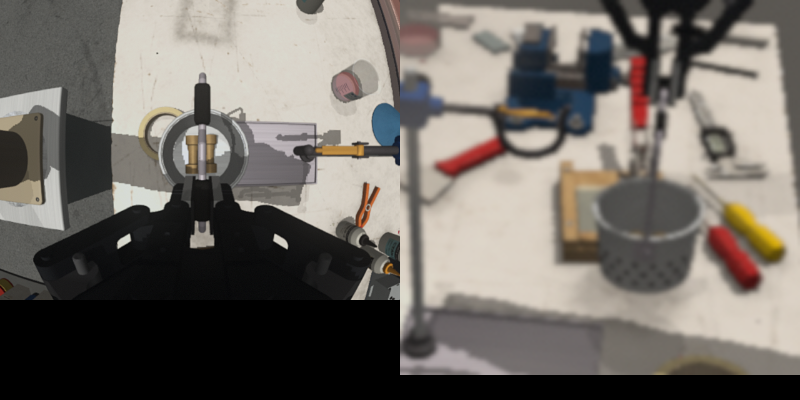

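The combined picture shows the pail hanging level from grip_neg with both fittings inside. In the wrist view the far grip is at (202,103), the kink is at about (202,138), the hook tip is at (306,153), and the brass keeper runs from (315,152) to (363,149). I'll measure these in the full-resolution wrist frame.

```bash
python3 - <<'E'
from h import *
w=cv2.imread("pics/w6.png"); h=cv2.cvtColor(w,cv2.COLOR_BGR2HSV); c=camera_info("wrist")
def comp(lo,hi,box,amin):
    x0,y0,x1,y1=box; m=cv2.inRange(h[y0:y1,x0:x1],lo,hi)
    n,l,s,ce=cv2.connectedComponentsWithStats(m)
    for i in range(1,n):
        if s[i,4]>amin:
            pts=np.argwhere(l==i)[:,::-1]+[x0,y0]; yield ce[i]+[x0,y0],s[i,:4]+[x0,y0,0,0],pts
sf=lambda p:Ro.from_euler('z',-SY).apply(p-S)
for ce,s,p in comp((0,0,0),(180,255,70),(300,120,350,205),80): print("grip_pos",ce,s,"stand",sf(plane("wrist",*ce,288,c)))
for ce,s,p in comp((10,110,80),(30,255,255),(480,225,600,260),40):
    print("keeper",ce,s)
    for u in (p[:,0].min(),p[:,0].max()):
        v=p[abs(p[:,0]-u)<=2][:,1].mean()
        for z in (266,270,274): print(u,v,z,sf(plane("wrist",u,v,z,c)))
for ce,s,p in comp((0,0,0),(180,255,70),(478,225,512,262),30): print("tip dark",ce,s)
print("kink",sf(plane("wrist",202/.625,138/.625,298,c)))
# height from wrist + side
o1=ray("wrist",568,240,c)
kb=[b for b in comp((10,110,80),(30,255,255),(480,225,600,260),40)]
E
```

```text
grip_pos [323.314 167.018] [310 133  27  67] stand [-108.576   30.782  288.   ]
keeper [546.246 240.33 ] [504 231  79  19]
504 240.31578947368422 266 [-21.212   2.436 266.   ]
504 240.31578947368422 270 [-23.342   2.344 270.   ]
504 240.31578947368422 274 [-25.473   2.251 274.   ]
582 240.17073170731706 266 [ 29.657   2.348 266.   ]
582 240.17073170731706 270 [ 26.292   2.258 270.   ]
582 240.17073170731706 274 [ 22.928   2.168 274.   ]
tip dark [491.147 244.553] [478 232  34  27]
kink [-108.668    8.828  298.   ]
```

```bash
python3 - <<'E'
from h import *
go(tgt(-14,298,1.5),SY+np.pi/2,0,.3); sh(tgt(-14,284,1.5))
E
```

```text
d [ 0.3 95.6  0.4] [ 0.001 -0.001  0.001]
d [-3.9 95.6 13.7]
```

play_rows(deltas=[0,8,0,0,0,0,0,0,25,0,0,0,0,0,0,45,0,0,0,0,0,0,65,0,0,0,0,0,0,82,0,0,0,0,0,0,92,0,0,0,0,0,0,95.5,0,0,0,0,0,0,95.5,0,0,0,0,0,0,95.5,0,0,0,0,0])

```text
clock: 11.52
eef_pos: [550.3, -22.1, 276.2]
tool_rot: [3.14, -0.3, 1.551]
force: [-0.1, -0.9, -4.2]
width: 8.5
gripper_force: 58.7
```

play_rows(deltas=[-1,0,3.5,0,0,0,0,-2,0,7,0,0,0,0,-3,0,10,0,0,0,0,-4,0,13.5,0,0,0,0,-4,0,13.5,0,0,0,0])

```text
clock: 12.15
eef_pos: [550.7, -21.9, 261.7]
tool_rot: [3.14, -0.301, 1.551]
force: [0.1, 0.6, -4.2]
width: 9.0
gripper_force: 58.7
```

```bash
python3 - <<'E'
from h import *
st(); s=read_state(); print("kink by tcp",Ro.from_euler('z',-SY).apply(s["eef_pos"]-S)+[0,KY,KZ])
im=get_image("side")[:,:,::-1].copy(); cv2.imwrite("pics/s7.png",im)
h=cv2.cvtColor(get_image("wrist")[:,:,::-1].copy(),cv2.COLOR_BGR2HSV); c=camera_info("wrist")
m=cv2.inRange(h,(10,110,80),(30,255,255)); n,l,sx,ce=cv2.connectedComponentsWithStats(m)
for i in range(1,n):
    if sx[i,4]>60: print(ce[i],sx[i],Ro.from_euler('z',-SY).apply(plane("wrist",*ce[i],270,c)-S))
E
```

```text
t 12.15 p [550.651 -21.851 261.68 ] rot [ 3.14  -0.301  1.551] F [ 0.071  0.615 -4.203] w 9.009431973432518 gf 58.684279918670654 q [ 0.47   0.515 -0.447  1.74  -0.106  0.947  0.116]
kink by tcp [-13.869   0.366 284.28 ]
[307.494 248.94 ] [297 219  20  59 767] [-18.799  -1.939 270.   ]
[371.277 243.228] [ 330  218   87   42 1790] [  6.631   0.282 270.   ]
[528.976 348.915] [520 322  19  51 295] [ 81.122 -48.29  270.   ]
[540.305 353.395] [529 329  25  47 233] [ 87.964 -51.238 270.   ]
```

play_rows(deltas=[-0.6,0,2,0,0,0,0,-1.2,0,4,0,0,0,0,-1.8,0,6,0,0,0,0,-1.8,0,6,0,0,0,0])

```text
clock: 12.75
eef_pos: [550.8, -21.8, 255.6]
tool_rot: [3.139, -0.301, 1.551]
force: [-0.6, -0.4, -4.3]
width: 8.5
gripper_force: 58.7
```

play_rows(deltas=[-0.6,0,2,0,0,0,0,-1.2,0,4,0,0,0,0,-1.2,0,4,0,0,0,0])

```text
clock: 13.12
eef_pos: [551.0, -21.8, 251.6]
tool_rot: [3.139, -0.301, 1.551]
force: [-0.6, -0.7, -3.7]
width: 8.8
gripper_force: 58.8
```

play_rows(deltas=[-0.3,0,1,0,0,0,0,-0.6,0,2,0,0,0,0,-0.6,0,2,0,0,0,0])

```text
clock: 13.5
eef_pos: [551.0, -21.7, 249.7]
tool_rot: [3.139, -0.301, 1.551]
force: [-1.0, -0.7, -1.6]
width: 8.7
gripper_force: 58.9
```

play_rows(deltas=[-0.3,0,1,0,0,0,0,-0.6,0,2,0,0,0,0,-0.6,0,2,0,0,0,0])

```text
clock: 13.88
eef_pos: [551.1, -21.7, 247.6]
tool_rot: [3.139, -0.301, 1.551]
force: [-0.3, -1.7, -0.5]
width: 8.4
gripper_force: 59.1
```

play_rows(deltas=[0.6,0,-2,0,0,0,0,0.6,-2,-2,0,0,0,0,0.6,-4,-2,0,0,0,0,0.6,-5,-2,0,0,0,0,0.6,-5,-2,0,0,0,0])

```text
clock: 14.5
eef_pos: [545.6, -21.6, 249.5]
tool_rot: [3.14, -0.301, 1.551]
force: [0.1, 0.7, -2.6]
width: 8.6
gripper_force: 58.9
```

play_rows(deltas=[0,-1,0,0,0,0,0,0,-2,0,0,0,0,0,0,-2,0,0,0,0,0])

```text
clock: 14.88
eef_pos: [543.7, -21.6, 249.5]
tool_rot: [3.139, -0.301, 1.551]
force: [0.4, -0.4, -2.8]
width: 8.4
gripper_force: 58.9
```

play_rows(deltas=[0,-1,0,0,0,0,0,0,-1.5,0,0,0,0,0,0,-1.5,0,0,0,0,0])

```text
clock: 15.25
eef_pos: [542.3, -21.6, 249.5]
tool_rot: [3.139, -0.301, 1.551]
force: [1.1, 1.0, -2.6]
width: 8.6
gripper_force: 58.9
```

play_rows(deltas=[0,-1,0,0,0,0,0,0,-1.5,0,0,0,0,0,0,-1.5,0,0,0,0,0])

```text
clock: 15.62
eef_pos: [540.5, -21.5, 249.4]
tool_rot: [3.14, -0.301, 1.551]
force: [0.4, 1.2, -1.9]
width: 8.5
gripper_force: 58.9
```

play_rows(deltas=[0,-1,0,0,0,0,0,0,-1,0,0,0,0,0])

```text
clock: 15.88
eef_pos: [540.3, -21.6, 249.6]
tool_rot: [3.138, -0.301, 1.551]
force: [1.4, -0.4, -3.0]
width: 8.6
gripper_force: 58.8
```

play_rows(deltas=[0,-1,0,0,0,0,0,0,-1,0,0,0,0,0,0,-1,0,0,0,0,0])

```text
clock: 16.25
eef_pos: [539.9, -21.6, 249.8]
tool_rot: [3.137, -0.301, 1.551]
force: [4.5, 1.1, -2.8]
width: 8.5
gripper_force: 58.8
```

play_rows(deltas=[0,-1,0,0,0,0,0,0,-1,0,0,0,0,0,0,-1,0,0,0,0,0])

```text
clock: 16.62
eef_pos: [539.7, -21.7, 250.1]
tool_rot: [3.135, -0.3, 1.551]
force: [6.5, 0.1, -2.7]
width: 8.8
gripper_force: 58.9
```

play_rows(deltas=[0,1.5,0,0,0,0,0,0,3.5,0,0,0,0,0,0,3.5,0,0,0,0,0])

```text
clock: 17.0
eef_pos: [540.5, -21.4, 249.2]
tool_rot: [3.141, -0.301, 1.552]
force: [-0.6, -0.1, -1.6]
width: 8.8
gripper_force: 59.1
```

play_rows(deltas=[0,1.8,0,0,0,0,0,-0.6,1.8,2,0,0,0,0,-1.2,1.8,4,0,0,0,0,-1.8,1.8,6,0,0,0,0,-2.4,1.8,8,0,0,0,0,-2.4,1.8,8,0,0,0,0])

```text
clock: 17.75
eef_pos: [543.6, -21.4, 241.4]
tool_rot: [3.138, -0.301, 1.552]
force: [-1.3, 0.3, 1.6]
width: 8.4
gripper_force: 59.6
```

play_rows(deltas=[-0.6,0,2,0,0,0,0,-1.2,0,4,0,0,0,0,-1.2,0,4,0,0,0,0])

```text
clock: 18.12
eef_pos: [544.3, -21.4, 237.5]
tool_rot: [3.137, -0.301, 1.551]
force: [1.8, 0.1, 4.9]
width: 8.1
gripper_force: 60.0
```

play_rows(deltas=[0,-1,0,0,0,0,0,0,-2,0,0,0,0,0,-0.3,-2,1,0,0,0,0,-0.6,-2,2,0,0,0,0,-0.6,-2,2,0,0,0,0])

```text
clock: 18.75
eef_pos: [540.6, -21.9, 234.0]
tool_rot: [3.141, -0.3, 1.551]
force: [0.8, -0.6, -5.3]
width: 8.7
gripper_force: 58.9
```

play_rows(deltas=[-0.3,0,1,0,0,0,0,-0.6,0,2,0,0,0,0,-0.6,0,2,0,0,0,0])

```text
clock: 19.12
eef_pos: [541.0, -21.4, 232.6]
tool_rot: [3.14, -0.301, 1.551]
force: [0.3, -0.3, -3.4]
width: 8.6
gripper_force: 58.8
```

play_rows(deltas=[-0.6,1,2,0,0,0,0,-1.2,2,4,0,0,0,0,-1.8,3,6,0,0,0,0,-1.8,3,6,0,0,0,0])

```text
clock: 19.62
eef_pos: [544.3, -21.4, 226.3]
tool_rot: [3.139, -0.301, 1.551]
force: [0.6, 0.3, -3.8]
width: 8.9
gripper_force: 58.8
```

```bash
python3 - <<'E'
from h import *
st(); sh([561.5,-21.6,222],[561.9,-21.6,217])
im=get_image("side")[:,:,::-1].copy(); cv2.imwrite("pics/s8.png",im)
for f in ("pics/side0.png","pics/s8.png"):
    h=cv2.cvtColor(cv2.imread(f),cv2.COLOR_BGR2HSV); m=np.zeros(h.shape[:2],np.uint8); m[130:165,305:350]=cv2.inRange(h,(10,100,80),(35,255,255))[130:165,305:350]
    ys,xs=np.nonzero(m); print(f,len(xs),[(u,ys[xs==u].mean().round(1)) for u in np.unique(xs)[::4]])
E
```

```text
t 19.625 p [544.262 -21.411 226.329] rot [ 3.139 -0.301  1.551] F [ 0.55   0.275 -3.785] w 8.904847424935417 gf 58.822041749954224 q [ 0.469  0.549 -0.444  1.799 -0.099  0.858  0.127]
d [-1.1 17.2  4.2]
d [-2.6 17.6  9. ]
pics/side0.png 55 [(np.int64(319), np.float64(143.5)), (np.int64(323), np.float64(144.5)), (np.int64(327), np.float64(145.0)), (np.int64(331), np.float64(144.5)), (np.int64(335), np.float64(145.0)), (np.int64(339), np.float64(145.5))]
pics/s8.png 64 [(np.int64(319), np.float64(143.5)), (np.int64(323), np.float64(144.5)), (np.int64(327), np.float64(145.0)), (np.int64(331), np.float64(144.5)), (np.int64(335), np.float64(145.0)), (np.int64(339), np.float64(146.0))]
```

The keeper's line in the side view matches the starting image, so it has snapped shut above the wire. Next I'll slide the kink to the seat.

play_rows(deltas=[-0.3,4.5,1,0,0,0,0,-0.6,9,2,0,0,0,0,-0.8,13,3,0,0,0,0,-1.1,17,4,0,0,0,0,-1.1,17,4,0,0,0,0])

```text
clock: 20.3
eef_pos: [561.6, -21.6, 222.3]
tool_rot: [3.139, -0.301, 1.552]
force: [0.1, -0.6, -3.6]
width: 8.7
gripper_force: 58.8
```

play_rows(deltas=[-0.6,0,2,0,0,0,0,-1.2,0,4,0,0,0,0,-1.2,0,4,0,0,0,0])

```text
clock: 20.68
eef_pos: [561.1, -21.6, 218.1]
tool_rot: [3.14, -0.301, 1.551]
force: [0.7, 0.1, -3.6]
width: 8.5
gripper_force: 58.8
```

play_rows(deltas=[-0.3,0,1,0,0,0,0,-0.6,0,2,0,0,0,0,-0.6,0,2,0,0,0,0])

```text
clock: 21.05
eef_pos: [561.5, -21.5, 216.5]
tool_rot: [3.139, -0.301, 1.551]
force: [-1.2, 0.2, -1.9]
width: 8.1
gripper_force: 59.3
```

play_rows(deltas=[-0.3,0,1,0,0,0,0,-0.3,0,1,0,0,0,0])

```text
clock: 21.3
eef_pos: [561.6, -21.5, 216.1]
tool_rot: [3.138, -0.301, 1.552]
force: [-2.1, -1.5, 4.8]
width: 8.6
gripper_force: 60.1
```

play_rows(deltas=[0.3,0,-1.2,0,0,0,0,0.3,0,-1.2,0,0,0,0,0.3,0,-1.2,0,0,0,0.2,0.3,0,-1.2,0,0,0,0.35,0.3,0,-1.2,0,0,0,0.4,0.3,0,-1.2,0,0,0,0.4])

```text
clock: 22.05
eef_pos: [561.5, -21.6, 216.4]
tool_rot: [3.139, -0.301, 1.551]
force: [0.0, 0.0, -0.3]
width: 34.2
gripper_force: 0.0
```

```bash
python3 - <<'E'
from h import *
st(); im=get_image("side")[:,:,::-1].copy(); cv2.imwrite("pics/s9.png",im)
h=cv2.cvtColor(im,cv2.COLOR_BGR2HSV); m=np.zeros(h.shape[:2],np.uint8); m[130:165,305:350]=cv2.inRange(h,(10,100,80),(35,255,255))[130:165,305:350]
ys,xs=np.nonzero(m); print(len(xs),[(u,ys[xs==u].mean().round(1)) for u in np.unique(xs)[::4]])
E
```

```text
t 22.05 p [561.451 -21.605 216.442] rot [ 3.139 -0.301  1.551] F [ 0.004  0.001 -0.325] w 34.24493372780153 gf 0.0 q [ 0.452  0.583 -0.435  1.764 -0.088  0.856  0.119]
67 [(np.int64(319), np.float64(143.0)), (np.int64(323), np.float64(144.0)), (np.int64(327), np.float64(145.0)), (np.int64(331), np.float64(145.0)), (np.int64(335), np.float64(145.0)), (np.int64(339), np.float64(145.5))]
```

play_rows(deltas=[0,0,-6,0,0,0,0.4,0,0,-14,0,0,0,0.4,0,0,-26,0,0,0,0.4,0,0,-45,0,0,0,0.4,0,0,-75,0,0,0,0.4,0,0,-110,0,0,0,0.4,0,0,-140,0,0,0,0.4,0,0,-140,0,0,0,0.4,0,0,-140,0,0,0,0.4])

```text
clock: 23.22
eef_pos: [559.7, -63.0, 349.9]
tool_rot: [3.14, -0.301, 1.551]
force: [-0.4, 0.1, -0.9]
width: 34.1
gripper_force: 0.0
```

play_rows(deltas=[0,-20,0,0,0,0,0.4,0,-40,0,0,0,0,0.4,0,-40,0,0,0,0,0.4,0,-40,0,0,0,0,0.4,0,-40,0,0,0,0,0.4,0,-40,0,0,0,0,0.4,0,-40,0,0,0,0,0.4,0,-40,0,0,0,0,0.4,0,-40,0,0,0,0,0.4,0,-40,0,0,0,0,0.4])

```text
clock: 24.48
eef_pos: [520.2, -62.3, 350.0]
tool_rot: [3.139, -0.301, 1.551]
force: [-0.4, 0.5, -0.2]
width: 34.3
gripper_force: 0.0
```

```bash
python3 - <<'E'
from h import *
st(); a=get_image("side"); b=get_image("side"); w=get_image("wrist")
f=lambda i:cv2.cvtColor(i,cv2.COLOR_RGB2GRAY)[120:340,250:420].astype(int)
print("moving px",np.mean(abs(f(a)-f(b))>25))
im=b[:,:,::-1].copy(); cv2.imwrite("pics/s10.png",im); cv2.imwrite("pics/w10.png",w[:,:,::-1])
h=cv2.cvtColor(im,cv2.COLOR_BGR2HSV)
def comp(lo,hi,box,amin):
    x0,y0,x1,y1=box; n,l,s,ce=cv2.connectedComponentsWithStats(cv2.inRange(h[y0:y1,x0:x1],lo,hi))
    for i in range(1,n):
        if s[i,4]>amin: print("  ",(ce[i]+[x0,y0]).round(1),s[i])
print("keeper");comp((10,100,80),(35,255,255),(305,130,350,165),8)
print("dark");comp((0,0,0),(180,255,60),(300,120,360,260),15)
print("fittings");comp((8,70,60),(32,255,255),(295,190,360,290),5)
c=camera_info("side");T=np.linalg.inv(c["T"])
def px(p): q=T[:3,:3]@p+T[:3,3]; return (q[:2]/q[2]*c["fx"]+[c["cx"],c["cy"]]).round(1)
for n,p in dict(kink=[0,2,239],gpos=[0,32,229],gneg=[0,-28,229],pail=[0,2,69],rim=[0,2,131]).items(): print(n,px(fr(S,SY,p)))
E
```

```text
t 24.475 p [520.16  -62.286 350.043] rot [ 3.139 -0.301  1.551] F [-0.36   0.451 -0.155] w 34.34195681162438 gf 0.0 q [ 0.572  0.397 -0.455  1.663 -0.14   1.158  0.185]
moving px 0.0
keeper
   [329.6 144.8] [14 13 22  4 56]
dark
   [338.5 135.7] [ 16   0  44  41 663]
   [329.7 169.9] [28 47  4  7 22]
fittings
   [353.5 196.3] [ 49   0  16  14 125]
   [334.3 210.2] [37 19  6  3 13]
kink [329.1 158.9]
gpos [327.1 170.6]
gneg [330.6 155.8]
pail [327.  223.2]
rim [327.7 201.2]
```

```bash
python3 -c "
from cell import finish_job
print(finish_job())"
```

```text
the job is handed in; nothing more can be done
None
```

I handed the job in at about 24.5 s; no verdict came back. The pail hung still from the hook, its bail in the seat and the keeper shut, with brass from the fittings showing in the pail, though raising the bail pushed the pail about 13 mm (limit 30 mm).

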